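# Stand the press tools on their outlined pads

### The arm

A 6-joint arm with a two-finger parallel gripper is mounted at the origin on a cart in front of the work surface, level with it; the furniture and walls round the work are solid. World frame = base frame: x ahead of the robot, y to its left, z up, the work surface at z = 0. Lengths are in m, angles in rad, forces in N, time in s.
With the tool pointing down it reaches from about 0.25 to 0.775 m from the base axis. Payload 4 kg.
Tool frame: the origin (TCP) lies between the finger pads; the fingertips stand 17 mm ahead of it and the grasp point (between the pads) lies 2 mm behind it; x points along the fingers, y is the direction in which the jaws open and shut, and the axes are right-handed (so a half turn about x gives the same grasp; the last joint's range is limited). The gripper opens to 85 mm and grips with 20 to 120 N. Pads are 22 mm wide; open, the fingers measure 114 mm over their backs; the gripper's body (76 mm by 85 mm) begins 54 mm behind the grasp point. The pads swing forward as they close: fully open they stand 13 mm farther back than shut.
Start: joints at [-1.204, 0.087, 1.371, -0, 1.684, -0.103], TCP at [0.249, -0.49, 0.209] pointing down, gripper open.
Joint ranges: [-3.1, 3.1], [-0.76, 2.03], [0.27, 2.55], [-1.08, 4.22], [0.17, 2.65], [-2.57, 2.57]. Speed limits (rad/s): [2.79, 2.79, 3.14, 3.14, 3.14, 3.14].

### API

Orientations are given as [roll, pitch, yaw] about the fixed x, y, z axes, in that order (R = Rz(yaw) Ry(pitch) Rx(roll)).
In Python, from rig import status, eyes, job gives the robot as it stands.
- The arm moves only by the tool servo_tool, never from a script. Its argument "steps" is a list of rows, each a list of 3 entries, a list of its own where there are three numbers: the shift along the world's x, y, z normalised to -1 to 1, where 1 is 10 cm, then the turn, a rotation vector about the world's x, y, z normalised to -1 to 1, where 1 is 180 degrees, then the opening, from -1 (shut) to 1 (fully open). A call has 1 to 8 rows; each row is the pose to reach, as a shift and turn from the pose measured when the call began, turning the shorter way round; what a row does not reach only later rows make up. A row lasts 1/10 s, in which the tool goes at most 50 mm and 8.59 degrees, less where a joint would pass 70% of its speed; a pose out of reach is approached as far as the arm can. A call with a number of a shift or a turn outside -1 to 1 is refused whole. A call with a gripper value outside its range is refused whole. The fingers move at their own pace and stop on an object; "force" is the grip in N (left out, the last holds). Time passes only in rows, so rows that repeat a pose let the fingers close. It gives the time, the measured TCP pose, the force and the opening at its end, in the units of the state.
- status.state(): the state, without advancing time (a new reading comes with each control period).
- eyes.capture(name): name is "scene" or "side" or "wrist"; returns a dict with "frame" (384x512x3 uint8, red, green, blue), "range_z" (384x512 float32, m along the optical axis (not along the pixel's ray), 0 where there is no reading), "K" (3x3 intrinsics, pixels), "k1" (the pictures are not rectified: a ray, as slopes to the right and down, at radius r is drawn at 1 + k1 r^2 times it, then the intrinsics apply), "position" and "attitude" of the camera in the world; the wrist camera has in their place "hand_eye" (4x4, takes a point from camera to tool coordinates, whose origin is the TCP and whose axes are the tool frame's). Camera axes: x right, y down, z forward; pixel columns grow to the right and rows downward; lengths in m; the calibration is good to about 2 mm. A picture is of the moment at which its call begins: read the wrist's pose just before it.
- job.finish_job(): hands the job in, once; it reports no verdict.
The state is a dict: "t": time; "joints": joint angles; "joint_vel": joint speeds; "joint_torque": joint torques, N m; "tool_pos": TCP position; "tcp_rot": TCP orientation; "force": force on the tool from outside, world axes, zero at the start; "torque": the same for the moment, N m; "opening": finger opening in m.
Only numpy, scipy, OpenCV 4.12 (cv2) and the standard library are available. Lean on these libraries where they do the work, as an engineer would, in place of code of your own. Each camera call takes 0.05 s, during which the arm holds its last target.

### The job

Put the four loose press tools away: stand the oblong punch, the square punch, the round die and the long stop bar upright, each centred on the rubber pad that carries its outline and turned to line up with that outline (the round one may face any way). Let go of them all, and leave the tally counter and the marker pen where they lie.

Things in the scene. Friction and masses are not known exactly. Their poses are not given: they have to be found in the camera images.
- oblong_punch: Ground steel punch block, 32 (x) by 50 (y) mm and 40 mm high, with a flat round boss 3 mm high on top; stands upright on the bench. Origin at the centre of its underside, z up. About 0.45 kg.
- square_punch: Ground steel punch block, 35 (x) by 35 (y) mm and 55 mm high, with a flat round boss 3 mm high on top; stands upright on the bench. Origin at the centre of its underside, z up. About 0.47 kg.
- round_die: Plain steel round die, a disc 44 mm in diameter and 32 mm high with a dark bore marked in the middle of its top; stands flat on the bench. Origin at the centre of its underside, z up. About 0.3 kg.
- stop_bar: Plain steel stop bar, 24 (x) by 66 (y) mm and 30 mm high, with two screw heads on its top, 1.6 mm proud; stands with the screws up. Origin at the centre of its underside, z up. About 0.3 kg.
- pad_oblong: Black rubber pad, 56 (x) by 74 (y) mm and 7 mm high, fixed on the bench, its flat top marked with a thin light outline of the oblong punch, a rectangle 32 mm along x by 50 mm along y. Origin at the centre of its underside, z up; the outline is centred on the origin, 7 mm above it.
- pad_square: Black rubber pad, 59 by 59 mm and 7 mm high, fixed on the bench, its flat top marked with a thin light outline of the square punch, a square of 35 mm with sides along x and y. Origin at the centre of its underside, z up; the outline is centred on the origin, 7 mm above it.
- pad_round: Black rubber pad, round, 68 by 68 mm and 7 mm high, fixed on the bench, its flat top marked with a thin light outline of the round die, a circle of 44 mm. Origin at the centre of its underside, z up; the outline is centred on the origin, 7 mm above it.
- pad_bar: Black rubber pad, 48 (x) by 90 (y) mm and 7 mm high, fixed on the bench, its flat top marked with a thin light outline of the stop bar, a long rectangle 24 mm along x by 66 mm along y. Origin at the centre of its underside, z up; the outline is centred on the origin, 7 mm above it.
- tally_counter: Bystander, not to be moved: pale round hand tally counter, 45 by 52 mm and 33 mm high, standing loose beside the tools and pads, in front of the press, whose tall body stands behind it: swing the arm round well clear of it. Origin at the centre of its underside.
- marker_pen: Bystander, not to be moved: black and white marker pen, 12 (x) by 130 (y) mm and 13 mm high, lying loose on the bench on the robot's side of the work. Origin at the centre of its underside.

How it is judged:
At the end, for the whole second after the job is handed in: Each of the four tools stands upright (within 0.1 rad) on the pad with its own outline, within 10 mm of the pad's centre, resting on its top (within 4 mm), its sides along the outline's (within 0.2 rad, either way round; the round die any way); all released and at rest (horizontal distance between oblong_punch and pad_oblong below 0.01 m and angle between each of oblong_punch, square_punch, round_die, stop_bar's own z axis and vertical below 0.1 rad and z of oblong_punch in the frame of pad_oblong between 0.003 and 0.011 m and linear speed of each of oblong_punch, square_punch, round_die, stop_bar below 0.02 m/s and angle between the x axis of oblong_punch and the x axis of pad_oblong, either way round below 0.2 rad and horizontal distance between square_punch and pad_square below 0.01 m and z of square_punch in the frame of pad_square between 0.003 and 0.011 m and (angle between the x axis of square_punch and the x axis of pad_square, either way round below 0.2 rad or angle between the x axis of square_punch and the y axis of pad_square, either way round below 0.2 rad) and horizontal distance between round_die and pad_round below 0.01 m and z of round_die in the frame of pad_round between 0.003 and 0.011 m and horizontal distance between stop_bar and pad_bar below 0.01 m and z of stop_bar in the frame of pad_bar between 0.003 and 0.011 m and angle between the x axis of stop_bar and the x axis of pad_bar, either way round below 0.2 rad); the robot touches nothing.
It fails at once if the tally counter is moved by more than 25 mm (distance of tally_counter from where it was at the start of the episode above 0.025 m).
It fails at once if the marker pen is moved by more than 25 mm (distance of marker_pen from where it was at the start of the episode above 0.025 m).
It also fails if it takes over 96 s, if anything falls off the work surface, if the arm or the gripper's body presses on something with over 40 N, if the wrist force passes 120 N, or if a joint passes its speed limit or range.

## Working session

There is one attempt and no reset: what is moved stays moved. The work goes in short steps, Python scripts to look and compute and a tool call to move; the robot and the scene stay as the last step left them, time stands still between calls to the robot, and variables do not carry over. Pictures are saved under pics/ and viewed, and the job is handed in when it is done.

Besides the shell and the picture viewer there is one more tool, called after "Call:" by a JSON object that holds its "api" and its "payload". servo_tool: Moves the arm, as the interface text tells. Its arguments: {"type":"object","properties":{"steps":{"type":"array"},"force":{"type":"number"}},"required":["steps"]}

```bash
mkdir -p pics; ls
python3 - <<'E'
from rig import status, eyes, job
import cv2, pickle
s=status.state();print(s)
d={}
for n in ("scene","side"):
    c=eyes.capture(n);d[n]=c
    cv2.imwrite(f"pics/{n}0.png",c["frame"][:,:,::-1]);print(n,c["K"].tolist(),c["k1"],c["position"],c["attitude"])
pickle.dump(d,open("c0.pkl","wb"))
E
```

```text
pics
{'t': 0.0, 'joints': array([-1.20410185e+00,  8.79760675e-02,  1.37225614e+00,  3.40040376e-05,
        1.68357217e+00, -1.03100447e-01]), 'joint_vel': array([ 0.00072536,  0.00129809, -0.00026428,  0.00012572,  0.00111016,
       -0.00035397]), 'joint_torque': array([-5.60295507e-05, -3.51866376e+01, -3.13272893e+01, -1.30878370e-04,
        1.09817443e-02, -4.56475284e-07]), 'tool_pos': array([ 0.24880041, -0.48990884,  0.20752669]), 'tcp_rot': array([-1.68917617,  1.56858434,  1.92221519]), 'force': array([ 0.52052565,  0.44021132, -0.04299476]), 'torque': array([-0.01126685, -0.01966082, -0.04826573]), 'opening': 0.08524351521925476}
scene [[498.76634922114766, 0.0, 258.6595165134786], [0.0, 498.76634922114766, 189.99521263603344], [0.0, 0.0, 1.0]] 0.0028094652170624177 [ 0.82486094 -0.29660932  0.87281993] [-2.55699761 -0.01090311  0.55927541]
side [[346.94074838595265, 0.0, 256.80719800420025], [0.0, 346.94074838595265, 194.58374517666172], [0.0, 0.0, 1.0]] -0.10254264482246964 [0.44869347 0.94047947 0.36289811] [-1.979415   -0.02204409 -3.02813025]
```

View pics/scene0.png

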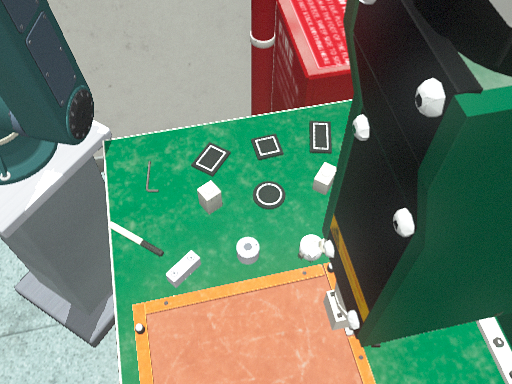

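View pics/side0.png

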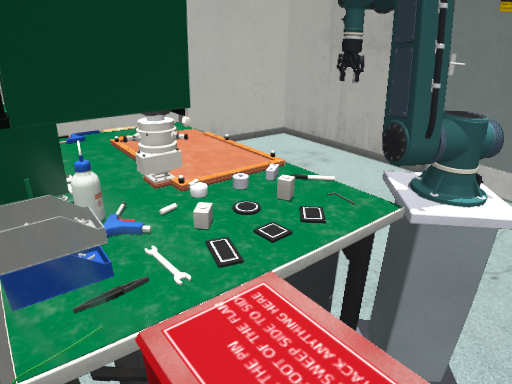

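```bash
cat > h.py <<'E'
import numpy as np, cv2, pickle
from scipy.spatial.transform import Rotation as R
def rpy(a): return R.from_euler('xyz',a).as_matrix()
def rays(c):
    K=c["K"];u,v=np.meshgrid(np.arange(512.),np.arange(384.))
    k=float(c["k1"])
    dist=np.array([k,0,0,0,0.])
    p=cv2.undistortPoints(np.stack([u.ravel(),v.ravel()],1).reshape(-1,1,2),K,dist).reshape(384,512,2)
    return np.dstack([p,np.ones((384,512))])
def pose(c,s=None):
    if "hand_eye" in c:
        T=np.eye(4);T[:3,:3]=rpy(s["tcp_rot"]);T[:3,3]=s["tool_pos"];T=T@c["hand_eye"];return T[:3,:3],T[:3,3]
    return rpy(c["attitude"]),np.array(c["position"])
def cloud(c,s=None):
    Rm,t=pose(c,s);P=rays(c)*c["range_z"][...,None]
    W=P@Rm.T+t;W[c["range_z"]<=0]=np.nan;return W
def ortho(c,z,x0,x1,y0,y1,res,s=None):
    # view: image of plane z; columns: -y ->right, rows: x down-from-top (top = far x)
    Rm,t=pose(c,s)
    xs=np.arange(x1,x0,-res);ys=np.arange(y1,y0,-res)
    X,Y=np.meshgrid(xs,ys,indexing='ij');W=np.dstack([X,Y,np.full_like(X,z)])
    C=(W-t)@Rm
    p,_=cv2.projectPoints(C.reshape(-1,1,3),np.zeros(3),np.zeros(3),c["K"],np.array([float(c["k1"]),0,0,0,0.]))
    p=p.reshape(X.shape+(2,)).astype(np.float32)
    return cv2.remap(c["frame"],p[...,0],p[...,1],cv2.INTER_LINEAR)
E
python3 - <<'E'
from h import *
d=pickle.load(open("c0.pkl","rb"))
for n,pts in (("scene",[(211,158),(268,147),(320,137),(268,195),(209,190),(325,171),(248,243),(184,262),(313,240),(135,238),(230,215)]),("side",[(312,214),(272,231),(224,250),(247,208)])):
    W=cloud(d[n])
    for u,v in pts: print(n,u,v,W[v,u].round(4))
c=d["scene"]
im=ortho(c,0.007,0.15,0.8,-0.45,0.35,0.001)
cv2.imwrite("pics/o1.png",im[:,:,::-1])
E
```

```text
scene 211 158 [0.3977 0.2088 0.0077]
scene 268 147 [0.4852 0.3029 0.0053]
scene 320 137 [0.5697 0.3878 0.0082]
scene 268 195 [0.5511 0.1952 0.0048]
scene 209 190 [0.4647 0.1126 0.0589]
scene 325 171 [0.6307 0.2876 0.0411]
scene 248 243 [0.5846 0.0666 0.0338]
scene 184 262 [ 0.505 -0.028  0.03 ]
scene 313 240 [0.6837 0.1422 0.0254]
scene 135 238 [ 0.3856 -0.031   0.0085]
scene 230 215 [0.5102 0.1145 0.0016]
side 312 214 [0.3956 0.2193 0.0096]
side 272 231 [0.481  0.3091 0.008 ]
side 224 250 [0.5651 0.3949 0.0076]
side 247 208 [0.5475 0.2087 0.0083]
```

View pics/o1.png

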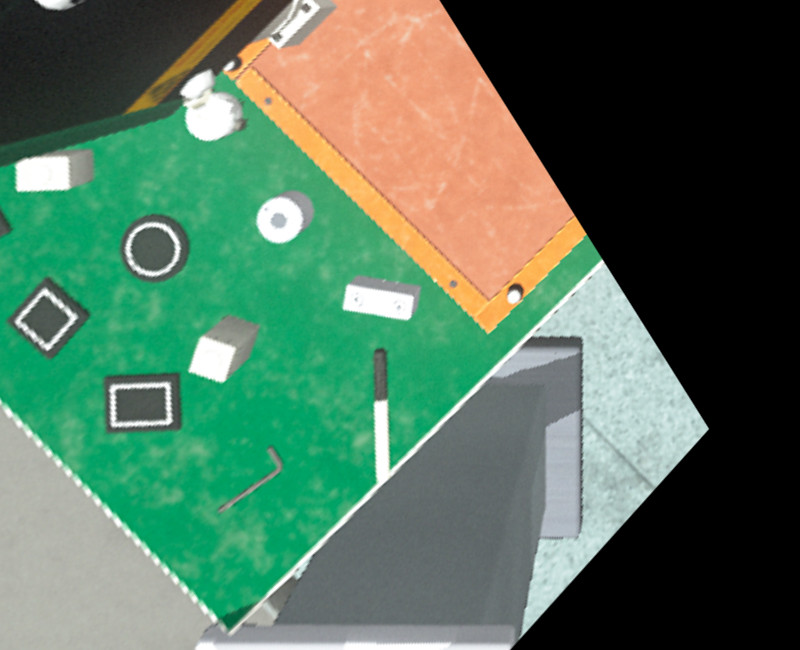

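```bash
cat > fit.py <<'E'
from h import *
def crop(c,xy,z,half=0.06,res=0.0005,s=None):
    return ortho(c,z,xy[0]-half,xy[0]+half,xy[1]-half,xy[1]+half,res,s)
items=[("pad_oblong",(.3977,.212),.007),("pad_square",(.483,.305),.007),("pad_bar",(.568,.39),.007),("pad_round",(.55,.2),.007),
("square_punch",(.465,.113),.055),("oblong_punch",(.63,.288),.040),("round_die",(.585,.067),.032),("stop_bar",(.505,-.028),.030),("counter",(.684,.142),.033)]
if __name__=="__main__":
    d=pickle.load(open("c0.pkl","rb"))
    for n in ("scene","side"):
        t=[]
        for nm,xy,z in items:
            im=crop(d[n],xy,z,res=.0005)[:,:,::-1].copy()
            cv2.putText(im,nm,(5,12),0,.45,(0,0,255),1);cv2.line(im,(120,110),(120,130),(0,0,255));cv2.line(im,(110,120),(130,120),(0,0,255));t.append(im)
        t.append(t[-1]*0)
        while len(t)<12:t.append(t[-1])
        g=np.vstack([np.hstack(t[i:i+4]) for i in (0,4,8)])
        cv2.imwrite(f"pics/fit_{n}.png",cv2.resize(g,(800,600)))
    W=cloud(d["scene"])
    # tall things
    for zlo,zhi in ((.06,.15),(.15,.3),(.3,.6)):
        m=(W[...,2]>zlo)&(W[...,2]<zhi)&(W[...,0]>.3)
        P=W[m]
        for y in np.arange(-.3,.7,.1):
            q=P[(P[:,1]>=y)&(P[:,1]<y+.1)]
            if len(q)>5: print(zlo,round(y,2),len(q),"xmin",np.percentile(q[:,0],2).round(3))
E
python3 fit.py
```

```text
Traceback (most recent call last):
  File "fit.py", line 15, in <module>
    g=np.vstack([np.hstack(t[i:i+4]) for i in (0,4,8)])
                 ~~~~~~~~~^^^^^^^^^^
ValueError: all the input array dimensions except for the concatenation axis must match exactly, but along dimension 0, the array at index 0 has size 240 and the array at index 3 has size 241
```

```bash
sed -i 's/np.arange(x1,x0,-res);ys=np.arange(y1,y0,-res)/x1-res*np.arange(round((x1-x0)\/res));ys=y1-res*np.arange(round((y1-y0)\/res))/' h.py; python3 fit.py
```

```text
0.06 -0.1 39 xmin 0.813
0.06 0.0 588 xmin 0.761
0.06 0.1 15 xmin 0.457
0.15 -0.1 2651 xmin 0.789
0.15 0.0 2945 xmin 0.72
0.3 -0.1 18888 xmin 0.773
0.3 0.0 9455 xmin 0.711
```

View pics/fit_scene.png

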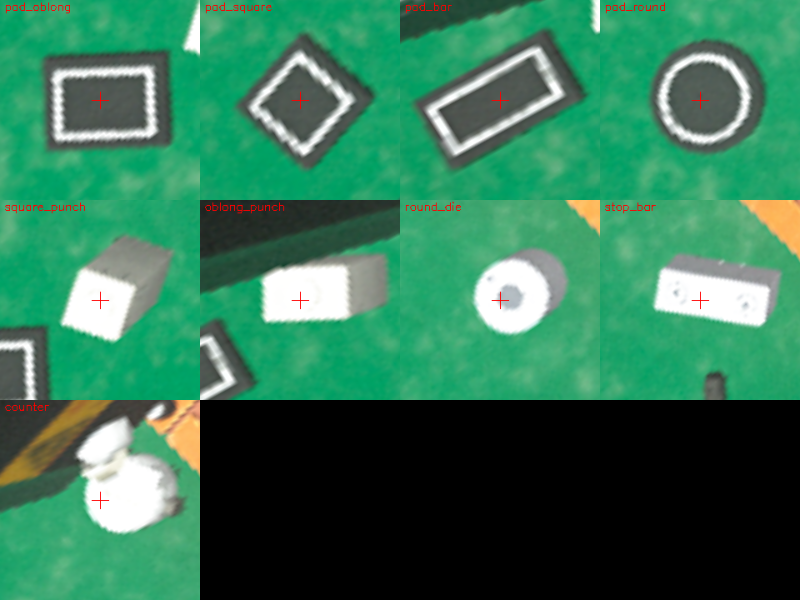

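View pics/fit_side.png

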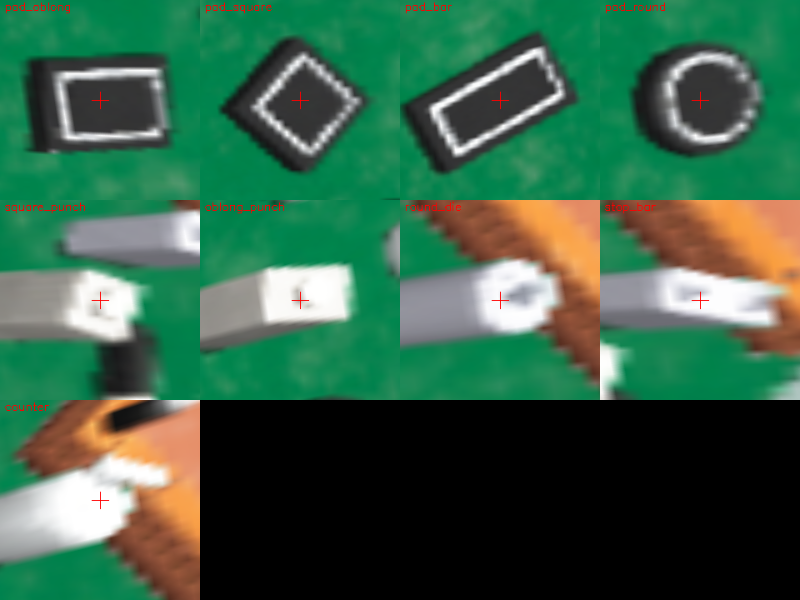

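```bash
cat > fit2.py <<'E'
from fit import *
d=pickle.load(open("c0.pkl","rb"))
def fit(c,nm,xy,z,half=.06,res=.0005,s=None,thr=None):
    im=crop(c,xy,z,half,res,s);g=im.min(axis=2)
    pad=nm.startswith("pad")
    m=(g>(thr or (110 if pad else 215))).astype(np.uint8)
    if not pad: m=cv2.morphologyEx(m,cv2.MORPH_OPEN,np.ones((5,5)))
    else: m=cv2.morphologyEx(m,cv2.MORPH_CLOSE,np.ones((5,5)))
    cs,_=cv2.findContours(m,cv2.RETR_EXTERNAL,cv2.CHAIN_APPROX_NONE)
    n=half/res
    def sc(k): 
        r=cv2.minAreaRect(k); return r[1][0]*r[1][1]-40*np.hypot(r[0][0]-n,r[0][1]-n)
    k=max(cs,key=sc);r=cv2.minAreaRect(k);b=cv2.boxPoints(r)
    wx=xy[0]+half-res*b[:,1];wy=xy[1]+half-res*b[:,0]
    P=np.stack([wx,wy],1);ctr=P.mean(0);e=[P[1]-P[0],P[2]-P[1]]
    L=[np.linalg.norm(v) for v in e];l=e[int(np.argmax(L))]
    yaw=np.degrees(np.arctan2(l[1],l[0]))%180
    return ctr.round(4),np.round(sorted(L),4),round(yaw,1)
if __name__=="__main__":
    for nm,xy,z in items[:8]:
        for n in ("scene","side"): print(nm,n,*fit(d[n],nm,xy,z))
    for n in ("scene","side"):
        W=cloud(d[n]).reshape(-1,3)
        for z0,z1 in((.08,.25),(.25,.5),(.5,.9),(.9,1.5)):
            P=W[(W[:,2]>z0)&(W[:,2]<z1)&(W[:,0]>.35)&(W[:,0]<1.1)]
            print(n,z0,[(round(y,1),len(q),q[:,0].min().round(2)) for y in np.arange(-.4,.8,.1) for q in [P[(P[:,1]>=y)&(P[:,1]<y+.1)]] if len(q)>8])
E
python3 fit2.py
```

```text
pad_oblong scene [0.3957 0.2097] [0.0452 0.0636] 92.1
pad_oblong side [0.3955 0.2062] [0.0442 0.0651] 93.4
pad_square scene [0.481  0.3044] [0.048  0.0497] 137.9
pad_square side [0.4808 0.3015] [0.0483 0.0484] 49.7
pad_bar scene [0.5679 0.3933] [0.0366 0.0806] 118.7
pad_bar side [0.5673 0.3915] [0.0365 0.08  ] 119.6
pad_round scene [0.5512 0.1977] [0.0555 0.0565] 90.0
pad_round side [0.5514 0.1957] [0.0528 0.0556] 7.8
square_punch scene [0.4622 0.114 ] [0.0349 0.0349] 71.6
square_punch side [0.4623 0.1116] [0.0335 0.0365] 72.8
oblong_punch scene [0.6342 0.2845] [0.0312 0.0497] 91.5
oblong_punch side [0.6336 0.2847] [0.0304 0.0499] 91.2
round_die scene [0.5874 0.0598] [0.0417 0.0433] 123.7
round_die side [0.588 0.057] [0.0401 0.0432] 94.8
stop_bar scene [ 0.5067 -0.0353] [0.0242 0.0661] 80.6
stop_bar side [ 0.5073 -0.038 ] [0.0242 0.0657] 80.9
scene 0.08 [(np.float64(-0.1), 1193, np.float64(0.79)), (np.float64(-0.0), 1853, np.float64(0.72))]
scene 0.25 [(np.float64(-0.1), 12255, np.float64(0.79)), (np.float64(-0.0), 8837, np.float64(0.72))]
scene 0.5 [(np.float64(-0.1), 28940, np.float64(0.75)), (np.float64(-0.0), 4239, np.float64(0.7))]
scene 0.9 []
side 0.08 [(np.float64(-0.0), 1492, np.float64(0.72)), (np.float64(0.1), 1656, np.float64(0.75)), (np.float64(0.2), 3979, np.float64(0.85)), (np.float64(0.3), 1605, np.float64(0.86)), (np.float64(0.4), 1382, np.float64(0.74)), (np.float64(0.5), 3545, np.float64(0.74)), (np.float64(0.6), 67, np.float64(0.84))]
side 0.25 [(np.float64(-0.0), 1618, np.float64(0.72)), (np.float64(0.1), 5821, np.float64(0.75)), (np.float64(0.2), 7343, np.float64(0.84)), (np.float64(0.3), 4392, np.float64(0.94))]
side 0.5 []
side 0.9 []
```

```bash
cat > st.py <<'E'
from h import *
from rig import status
s=status.state();M=rpy(s["tcp_rot"])
print("t",round(s["t"],2),"pos",s["tool_pos"].round(4),"xtool",M[:,0].round(3),"jaw",np.degrees(np.arctan2(M[1,1],M[0,1])).round(2),"open",round(s["opening"],4),"F",s["force"].round(1),"q",s["joints"].round(2))
E
python3 st.py
```

```text
t 0.1 pos [ 0.2488 -0.4899  0.2076] xtool [-0.001  0.002 -1.   ] jaw -63.08 open 0.0853 F [-0.2 -0.9 -0.3] q [-1.2   0.09  1.37 -0.    1.68 -0.1 ]
```

Call:
{"api": "servo_tool", "payload": {"steps": [[[0.57,1,0],[0,0,0.06],0.0],[[0.57,1,0],[0,0,0.06],0.0],[[0.57,1,0],[0,0,0.06],0.0]], "force": 50}}

```text
t: 0.4
tool_pos: [0.3072, -0.3865, 0.2072]
tcp_rot: [-2.08, 1.567, 1.723]
force: [-0.5, -1.2, 0.5]
opening: 0.0442
```

Call:
{"api": "servo_tool", "payload": {"steps": [[[0.57,1,0],[0,0,0.06],0.0],[[0.57,1,0],[0,0,0.06],0.0],[[0.57,1,0],[0,0,0.06],0.0]]}}

```text
t: 0.7
tool_pos: [0.3653, -0.2835, 0.207]
tcp_rot: [-2.243, 1.566, 1.752]
force: [0.3, -0.8, -0.4]
opening: 0.0427
```

Call:
{"api": "servo_tool", "payload": {"steps": [[[0.57,1,0],[0,0,0.06],0.0],[[0.57,1,0],[0,0,0.06],0.0],[[0.57,1,0],[0,0,0.06],0.0]]}}

```text
t: 1.0
tool_pos: [0.4235, -0.1803, 0.2068]
tcp_rot: [-2.359, 1.564, 1.83]
force: [-0.4, -1.0, 0.4]
opening: 0.0428
```

Call:
{"api": "servo_tool", "payload": {"steps": [[[0.57,1,0],[0,0,0.06],0.0],[[0.57,1,0],[0,0,0.06],0.0],[[0.57,1,0],[0,0,0.06],0.0]]}}

```text
t: 1.3
tool_pos: [0.4817, -0.0771, 0.2063]
tcp_rot: [-2.426, 1.563, 1.955]
force: [0.4, -0.5, -0.4]
opening: 0.0428
```

```bash
python3 st.py
```

```text
t 1.3 pos [ 0.4817 -0.0771  0.2063] xtool [-0.003  0.007 -1.   ] jaw -18.98 open 0.0428 F [ 0.4 -0.5 -0.4] q [-0.28 -0.05  1.51  0.01  1.68  0.05]
```

Call:
{"api": "servo_tool", "payload": {"steps": [[[0.25,0.4,0],[-0.002,-0.001,0.054],0.3],[[0.25,0.4,0],[-0.002,-0.001,0.054],0.3],[[0.25,0.4,0],[-0.002,-0.001,0.054],0.3],[[0.25,0.4,0],[-0.002,-0.001,0.054],0.3]]}}

```text
t: 1.7
tool_pos: [0.5063, -0.0379, 0.2059]
tcp_rot: [-1.382, 1.569, -3.116]
force: [0.3, 0.2, -0.2]
opening: 0.0551
```

```bash
python3 st.py
cat > wr.py <<'E'
import sys
from fit2 import *
from rig import status,eyes
s=status.state();c=eyes.capture("wrist");tag=sys.argv[1]
pickle.dump((s,c),open(f"w_{tag}.pkl","wb"));cv2.imwrite(f"pics/w_{tag}.png",c["frame"][:,:,::-1])
for a in sys.argv[2:]:
    for nm,xy,z in items:
        if nm==a: print(nm,*fit(c,nm,xy,z,s=s))
E
python3 wr.py a stop_bar
```

```text
t 1.7 pos [ 0.5063 -0.0379  0.2059] xtool [-0.001 -0.    -1.   ] jaw -9.37 open 0.0551 F [ 0.3  0.2 -0.2] q [-0.19 -0.01  1.47 -0.    1.68 -0.02]
stop_bar [ 0.5076 -0.0345] [0.0235 0.0646] 79.0
```

View pics/w_a.png

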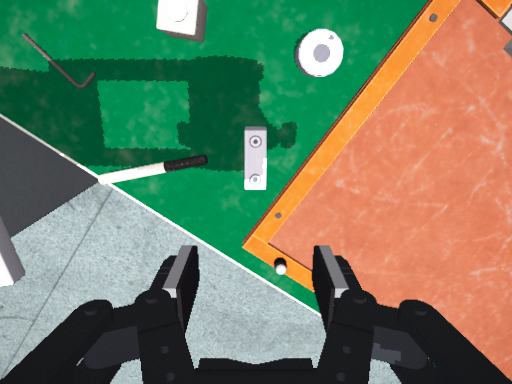

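Call:
{"api": "servo_tool", "payload": {"steps": [[[0.01,0.02,-0.5],[0,0,0],0.3],[[0.01,0.02,-1],[0,0,0],0.3],[[0.01,0.02,-1],[0,0,0],0.3]]}}

```text
t: 2.05
tool_pos: [0.4987, -0.0361, 0.0962]
tcp_rot: [-1.571, 1.548, 2.974]
force: [-1.2, -0.3, -1.3]
opening: 0.0555
```

Call:
{"api": "servo_tool", "payload": {"steps": [[[0,0,-0.3],[0,0,0],0.3],[[0,0,-0.6],[0,0,0],0.3],[[0,0,-0.81],[0,0,0],0.3],[[0,0,-0.81],[0,0,0],0.3]]}}

```text
t: 2.45
tool_pos: [0.4979, -0.037, 0.0148]
tcp_rot: [-1.564, 1.545, 2.979]
force: [-0.1, -0.2, -0.5]
opening: 0.056
```

```bash
python3 st.py
```

```text
t 2.45 pos [ 0.4979 -0.037   0.0148] xtool [-0.025  0.004 -1.   ] jaw -9.69 open 0.056 F [-0.1 -0.2 -0.5] q [-0.19  0.12  1.74 -0.    1.31 -0.02]
```

Call:
{"api": "servo_tool", "payload": {"steps": [[[0.095,0.01,0.09],[-0.001,-0.008,-0.002],0.3],[[0.095,0.01,0.09],[-0.001,-0.008,-0.002],0.3],[[0.095,0.01,0.09],[-0.001,-0.008,-0.002],0.3]]}}

```text
t: 2.75
tool_pos: [0.5098, -0.0366, 0.0271]
tcp_rot: [1.736, 1.565, -0.011]
force: [0.7, 0.2, -0.8]
opening: 0.0553
```

```bash
python3 st.py
```

```text
t 2.75 pos [ 0.5098 -0.0366  0.0271] xtool [ 0.006 -0.    -1.   ] jaw -10.07 open 0.0553 F [ 0.7  0.2 -0.8] q [-0.18  0.11  1.72  0.    1.31 -0.01]
```

Call:
{"api": "servo_tool", "payload": {"steps": [[[-0.02,0.005,-0.03],[0,0.002,0.002],0.3],[[-0.02,0.005,-0.03],[0,0.002,0.002],-1],[[-0.02,0.005,-0.03],[0,0.002,0.002],-1],[[-0.02,0.005,-0.03],[0,0.002,0.002],-1],[[-0.02,0.005,-0.03],[0,0.002,0.002],-1],[[-0.02,0.005,-0.03],[0,0.002,0.002],-1]]}}

```text
t: 3.35
tool_pos: [0.5076, -0.036, 0.0239]
tcp_rot: [-1.467, 1.57, 3.076]
force: [-0.1, -0.5, -0.8]
opening: 0.0001
```

```bash
python3 st.py
```

```text
t 3.35 pos [ 0.5076 -0.036   0.0239] xtool [-0.001  0.    -1.   ] jaw -9.7 open 0.0001 F [-0.1 -0.5 -0.8] q [-0.18  0.11  1.72 -0.    1.31 -0.01]
```

Run:
```python
from rig import eyes
import cv2,numpy as np
a=eyes.capture("wrist")["frame"];b=eyes.capture("scene")["frame"][150:350,80:380]
cv2.imwrite("pics/m1.png",np.hstack([cv2.resize(a,(400,300)),cv2.resize(b,(400,300))])[:,:,::-1])
```

```text
(no output)
```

View pics/m1.png

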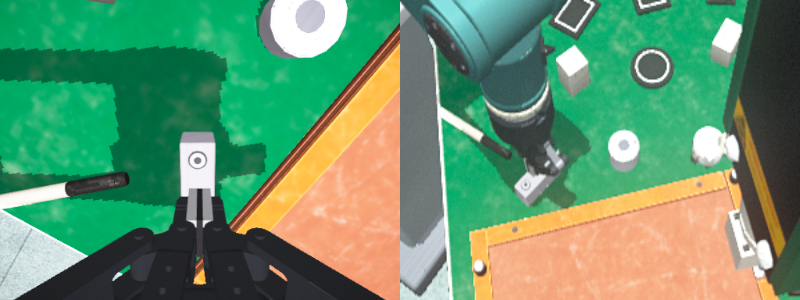

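Run:
```python
from fit2 import *
from rig import status,eyes
s=status.state();c=eyes.capture("wrist");pickle.dump((s,c),open("w_b.pkl","wb"))
H=c["hand_eye"];print(np.round(H,4))
Hi=np.linalg.inv(H)
for p in ([0,0,0],[.017,0,0],[-.002,0,0],[-.054,0,0]):
    q=Hi[:3,:3]@np.array(p)+Hi[:3,3];uv=c["K"]@(q/q[2]);print(p,uv[:2].round(0),q.round(3))
W=cloud(c,s)
for v in range(170,330,10): print(v,W[v,254].round(3),W[v,249].round(3),c["range_z"][v,254].round(3))
cv2.imwrite("pics/w_b.png",c["frame"][:,:,::-1])
```

```text
[[-1.400e-03 -3.204e-01  9.473e-01 -1.661e-01]
 [ 1.000e+00 -6.000e-04  1.300e-03  2.000e-04]
 [ 2.000e-04  9.473e-01  3.204e-01 -8.400e-02]
 [ 0.000e+00  0.000e+00  0.000e+00  1.000e+00]]
[0, 0, 0] [254. 238.] [-0.     0.026  0.184]
[0.017, 0, 0] [254. 226.] [-0.     0.021  0.2  ]
[-0.002, 0, 0] [254. 240.] [-0.     0.027  0.182]
[-0.054, 0, 0] [254. 298.] [-0.     0.044  0.133]
170 [ 0.513 -0.001  0.006] [ 0.511 -0.     0.007] 0.19
180 [ 0.514 -0.001  0.027] [ 0.511 -0.001  0.027] 0.17
190 [ 0.513 -0.005  0.031] [ 0.51  -0.005  0.032] 0.167
200 [ 0.512 -0.01   0.033] [ 0.509 -0.01   0.031] 0.167
210 [ 0.511 -0.016  0.031] [ 0.508 -0.016  0.031] 0.171
220 [ 0.51  -0.021  0.032] [ 0.507 -0.021  0.031] 0.172
230 [ 0.509 -0.028  0.031] [ 0.506 -0.028  0.029] 0.175
240 [ 0.508 -0.034  0.031] [ 0.505 -0.033  0.031] 0.177
250 [ 0.51  -0.023  0.062] [ 0.508 -0.023  0.061] 0.144
260 [ 0.51  -0.023  0.07 ] [ 0.508 -0.024  0.068] 0.137
270 [ 0.51  -0.024  0.076] [ 0.508 -0.023  0.077] 0.131
280 [ 0.51  -0.024  0.083] [ 0.508 -0.023  0.084] 0.124
290 [ 0.509 -0.028  0.085] [ 0.508 -0.022  0.092] 0.124
300 [ 0.508 -0.032  0.085] [ 0.508 -0.024  0.096] 0.126
310 [ 0.508 -0.037  0.085] [ 0.507 -0.029  0.095] 0.127
320 [ 0.507 -0.041  0.085] [ 0.506 -0.033  0.095] 0.128
```

View pics/w_b.png

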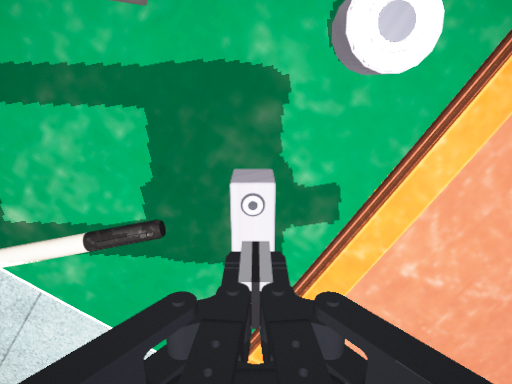

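Run:
```python
from fit2 import *
for t in "ab":
    s,c=pickle.load(open(f"w_{t}.pkl","rb"))
    P=rays(c)*c["range_z"][...,None];H=c["hand_eye"];T=P@H[:3,:3].T+H[:3,3]
    print(t)
    for v in range(235,384,12): print(v,[T[v,u].round(3).tolist() for u in (182,190,246,254,264,320,330)])
c=pickle.load(open("c0.pkl","rb"))["side"]
W=cloud(c);print("start pose tip in side view")
for u,v in ((343,78),(358,79),(350,70),(352,50),(350,40)): print(u,v,W[v-2:v+3,u].round(3).tolist()[::2])
cv2.imwrite("pics/sg.png",cv2.resize(c["frame"][0:100,310:410],None,fx=6,fy=6,interpolation=cv2.INTER_NEAREST)[:,:,::-1])
```

```text
a
235 [[0.957, -0.279, 0.47], [0.206, -0.082, 0.1], [0.205, -0.011, 0.099], [0.185, -0.001, 0.089], [0.185, 0.011, 0.089], [0.192, 0.08, 0.093], [0.194, 0.093, 0.094]]
247 [[-0.033, -0.033, -0.012], [-0.033, -0.03, -0.012], [0.185, -0.01, 0.105], [0.185, -0.001, 0.105], [0.186, 0.011, 0.106], [-0.034, 0.03, -0.013], [0.191, 0.093, 0.109]]
259 [[-0.045, -0.031, -0.013], [-0.044, -0.028, -0.012], [0.206, -0.011, 0.134], [0.205, -0.001, 0.134], [0.186, 0.012, 0.123], [-0.045, 0.028, -0.013], [-0.045, 0.032, -0.013]]
271 [[-0.053, -0.029, -0.012], [-0.046, -0.028, -0.008], [0.955, -0.035, 0.628], [0.205, -0.001, 0.152], [0.205, 0.012, 0.152], [-0.046, 0.028, -0.008], [-0.054, 0.03, -0.013]]
283 [[-0.061, -0.027, -0.012], [-0.048, -0.027, -0.003], [0.957, -0.035, 0.686], [0.956, -0.003, 0.685], [0.955, 0.038, 0.685], [-0.049, 0.028, -0.003], [-0.062, 0.029, -0.013]]
295 [[-0.063, -0.027, -0.008], [-0.05, -0.027, 0.001], [-0.166, 0.0, -0.084], [0.954, -0.003, 0.741], [0.956, 0.038, 0.743], [-0.05, 0.028, 0.002], [-0.065, 0.028, -0.009]]
307 [[-0.064, -0.028, -0.003], [-0.051, -0.028, 0.007
[... 3187 characters left out ...]
 [-0.099, -0.0, -0.011], [-0.099, 0.003, -0.011], [-0.106, 0.016, -0.019], [-0.082, 0.026, 0.007]]
379 [[-0.109, -0.017, -0.018], [-0.109, -0.015, -0.018], [-0.104, -0.002, -0.012], [-0.104, -0.0, -0.012], [-0.103, 0.003, -0.012], [-0.109, 0.015, -0.019], [-0.11, 0.018, -0.019]]
start pose tip in side view
343 78 [[0.266, -0.537, 0.264], [0.266, -0.527, 0.257], [0.265, -0.53, 0.249]]
358 79 [[0.221, -0.442, 0.27], [0.219, -0.447, 0.262], [-0.212, -3.04, 0.053]]
350 70 [[-0.12, -3.1, 0.182], [-0.123, -3.106, 0.16], [-0.123, -3.092, 0.14]]
352 50 [[0.253, -0.454, 0.372], [0.252, -0.451, 0.365], [0.25, -0.462, 0.358]]
350 40 [[0.263, -0.457, 0.407], [0.262, -0.457, 0.4], [0.262, -0.457, 0.393]]
```

View pics/sg.png

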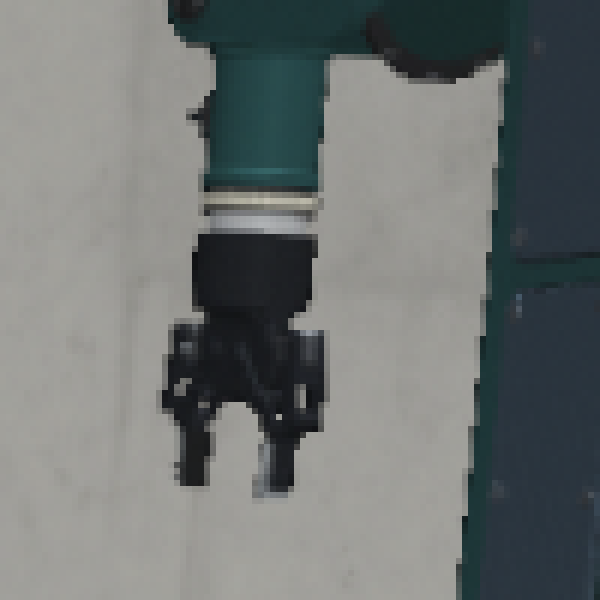

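Run:
```python
from fit2 import *
for t,us in (("a",(178,184,188,192,316,320,324)),("b",(242,246,250,262,266))):
    s,c=pickle.load(open(f"w_{t}.pkl","rb"))
    P=rays(c)*c["range_z"][...,None];H=c["hand_eye"];T=P@H[:3,:3].T+H[:3,3]
    for u in us:
        col=T[225:260,u]; k=np.where((col[:,0]<-.02))[0]; print(t,u,225+k[0],col[k[0]:k[0]+3].round(4).tolist())
```

```text
a 178 253 [[-0.0391, -0.0338, -0.0125], [-0.0401, -0.0336, -0.0126], [-0.0405, -0.0335, -0.0123]]
a 184 245 [[-0.0319, -0.0326, -0.0127], [-0.0324, -0.0325, -0.0124], [-0.0343, -0.0321, -0.0129]]
a 188 245 [[-0.0317, -0.0308, -0.0126], [-0.0325, -0.0307, -0.0125], [-0.0334, -0.0305, -0.0124]]
a 192 245 [[-0.0304, -0.0292, -0.0119], [-0.0323, -0.0289, -0.0124], [-0.0338, -0.0286, -0.0127]]
a 316 245 [[-0.0321, 0.0286, -0.0127], [-0.0322, 0.0286, -0.0123], [-0.0333, 0.0284, -0.0124]]
a 320 245 [[-0.0319, 0.0305, -0.0126], [-0.0329, 0.0303, -0.0127], [-0.0341, 0.03, -0.0128]]
a 324 245 [[-0.0318, 0.0324, -0.0125], [-0.0332, 0.0321, -0.0128], [-0.0341, 0.0319, -0.0128]]
b 242 241 [[-0.0281, -0.0059, -0.0128], [-0.0287, -0.0058, -0.0126], [-0.0302, -0.0058, -0.0128]]
b 246 241 [[-0.0273, -0.004, -0.0124], [-0.0284, -0.004, -0.0124], [-0.0296, -0.0039, -0.0125]]
b 250 241 [[-0.027, -0.0021, -0.0122], [-0.0286, -0.0021, -0.0125], [-0.0302, -0.002, -0.0128]]
b 262 241 [[-0.0273, 0.0036, -0.0124], [-0.0284, 0.0036, -0.0124], [-0.0298, 0.0036, -0.0126]]
b 266 241 [[-0.0283, 0.0055, -0.0129], [-0.0291, 0.0055, -0.0128], [-0.0298, 0.0055, -0.0126]]
```

Call:
{"api": "servo_tool", "payload": {"steps": [[[0,0,0],[0,0,0],0.4],[[0,0,0],[0,0,0],0.4],[[0,0,0],[0,0,0],0.4],[[0,0,-0.1],[0,0,0],0.4],[[0,0,-0.2],[0,0,0],0.4],[[0,0,-0.3],[0,0,0],0.4],[[0,0,-0.3],[0,0,0],0.4]]}}

```text
t: 4.2
tool_pos: [0.5056, -0.0357, -0.0087]
tcp_rot: [-1.565, 1.565, 2.978]
force: [0.7, -0.0, 0.6]
opening: 0.0599
```

```bash
python3 st.py; python3 wr.py c
```

```text
t 4.2 pos [ 0.5056 -0.0357 -0.0087] xtool [-0.006  0.001 -1.   ] jaw -9.71 open 0.0599 F [ 0.7 -0.   0.6] q [-0.18  0.15  1.76 -0.    1.24 -0.01]
```

View pics/w_c.png

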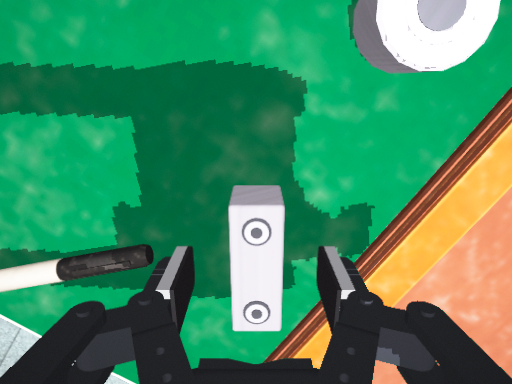

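Call:
{"api": "servo_tool", "payload": {"steps": [[[0.01,0,0],[0,-0.002,0],0.0],[[0.015,0,-0.03],[0,-0.002,0],0.0],[[0.015,0,-0.1],[0,-0.002,0],0.0],[[0.015,0,-0.13],[0,-0.002,0],0.0],[[0.015,0,-0.13],[0,-0.002,0],0.0]]}}

```text
t: 4.75
tool_pos: [0.5072, -0.0357, -0.0215]
tcp_rot: [2.561, 1.57, 0.821]
force: [-0.4, -0.2, 0.9]
opening: 0.0429
```

```bash
python3 st.py
```

```text
t 4.75 pos [ 0.5072 -0.0357 -0.0215] xtool [ 0.001  0.001 -1.   ] jaw -9.71 open 0.0429 F [-0.4 -0.2  0.9] q [-0.18  0.16  1.77  0.    1.21 -0.01]
```

Close, then lift a little.

Call:
{"api": "servo_tool", "payload": {"steps": [[[0,0,0],[0,0,0],-1],[[0,0,0],[0,0,0],-1],[[0,0,0],[0,0,0],-1],[[0,0,0],[0,0,0],-1],[[0,0,0],[0,0,0],-1]]}}

```text
t: 5.25
tool_pos: [0.5074, -0.0357, -0.0214]
tcp_rot: [2.369, 1.569, 0.629]
force: [1.0, -0.8, 0.5]
opening: 0.0231
```

```bash
python3 st.py
```

```text
t 5.25 pos [ 0.5074 -0.0357 -0.0214] xtool [ 0.001  0.001 -1.   ] jaw -9.7 open 0.0231 F [ 1.  -0.8  0.5] q [-0.18  0.16  1.77  0.    1.21 -0.01]
```

Call:
{"api": "servo_tool", "payload": {"steps": [[[0,0,0.2],[0,0,0],-1],[[0,0,0.5],[0,0,0],-1],[[0,0,0.8],[0,0,0],-1],[[0,0,1],[0,0,0],-1],[[0,0,1],[0,0,0],-1]]}}

```text
t: 5.75
tool_pos: [0.5096, -0.0361, 0.0819]
tcp_rot: [1.698, 1.563, -0.042]
force: [0.4, 0.3, -3.0]
opening: 0.0233
```

Call:
{"api": "servo_tool", "payload": {"steps": [[[0.07,0.5,0.1],[0,0,0.03],-1],[[0.14,1,0.2],[0,0,0.054],-1],[[0.14,1,0.2],[0,0,0.054],-1]]}}

```text
t: 6.05
tool_pos: [0.5237, 0.0688, 0.1014]
tcp_rot: [2.078, 1.562, 0.514]
force: [0.6, -0.2, -2.9]
opening: 0.0233
```

Call:
{"api": "servo_tool", "payload": {"steps": [[[0.07,0.5,0],[0,0,0.03],-1],[[0.14,1,0],[0,0,0.054],-1],[[0.14,1,0],[0,0,0.054],-1]]}}

```text
t: 6.35
tool_pos: [0.5365, 0.1734, 0.0989]
tcp_rot: [2.544, 1.562, 1.156]
force: [-0.1, -1.0, -2.1]
opening: 0.0236
```

Call:
{"api": "servo_tool", "payload": {"steps": [[[0.07,0.5,0],[0,0,0.03],-1],[[0.14,1,0],[0,0,0.054],-1],[[0.14,1,0],[0,0,0.054],-1]]}}

```text
t: 6.65
tool_pos: [0.5493, 0.2776, 0.0961]
tcp_rot: [2.925, 1.561, 1.711]
force: [0.1, -0.3, -1.9]
opening: 0.0234
```

```bash
python3 st.py
```

```text
t 6.65 pos [0.5493 0.2776 0.0961] xtool [-0.001  0.01  -1.   ] jaw 20.45 open 0.0234 F [ 0.1 -0.3 -1.9] q [0.37 0.27 1.38 0.01 1.49 0.01]
```

Call:
{"api": "servo_tool", "payload": {"steps": [[[0.1,0.5,0],[-0.003,0,0.03],-1],[[0.18,0.9,0],[-0.003,0,0.048],-1],[[0.18,1,0],[-0.003,0,0.048],-1],[[0.18,1,0],[-0.003,0,0.048],-1]]}}

```text
t: 7.05
tool_pos: [0.5663, 0.3777, 0.0934]
tcp_rot: [-1.65, 1.565, -2.712]
force: [-0.4, 0.1, -2.8]
opening: 0.0234
```

```bash
python3 st.py; python3 wr.py d pad_bar
```

```text
t 7.05 pos [0.5663 0.3777 0.0934] xtool [-0.005 -0.003 -1.   ] jaw 29.15 open 0.0234 F [-0.4  0.1 -2.8] q [ 0.5   0.43  1.19  0.    1.54 -0.  ]
pad_bar [0.5735 0.3693] [0.0609 0.1262] 125.0
```

View pics/w_d.png

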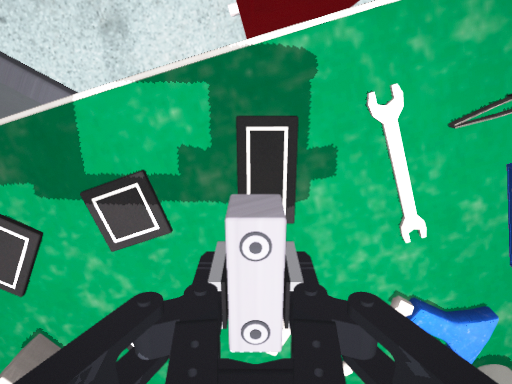

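```bash
cat > px.py <<'E'
from fit2 import *
def p2w(c,s,pts,z):
    Rm,t=pose(c,s);q=cv2.undistortPoints(np.array(pts,float).reshape(-1,1,2),c["K"],np.array([float(c["k1"]),0,0,0,0.])).reshape(-1,2)
    d=np.c_[q,np.ones(len(q))]@Rm.T
    return t+d*((z-t[2])/d[:,2])[:,None]
E
python3 - <<'E'
from px import *
s,c=pickle.load(open("w_d.pkl","rb"))
a=p2w(c,s,[(248,128),(292,128),(241,117),(298,117),(239,195),(294,195)],.007);print(a.round(4))
u=np.array([np.cos(np.radians(119.1)),np.sin(np.radians(119.1))])
print("ctr est outline",(a[:2].mean(0)[:2]-.040*u).round(4),"pad",(a[2:4].mean(0)[:2]-.045*u).round(4))
e=a[1]-a[0];print(np.degrees(np.arctan2(e[1],e[0])), np.linalg.norm(e))
zt=s["tool_pos"][2]+.0214+.030
b=p2w(c,s,[(230,218),(282,218),(231,352),(284,350)],zt);print("bar corners",b.round(4),b.mean(0), "tool",s["tool_pos"])
E
```

```text
[[0.5378 0.4192 0.007 ]
 [0.5675 0.4358 0.007 ]
 [0.5291 0.4239 0.007 ]
 [0.5672 0.4452 0.007 ]
 [0.5577 0.3675 0.007 ]
 [0.5973 0.3897 0.007 ]]
ctr est outline [0.5721 0.3926] pad [0.57   0.3952]
29.202028026743502 0.033976972929683054
bar corners [[0.5426 0.4035 0.1448]
 [0.5601 0.4133 0.1448]
 [0.5737 0.3452 0.1448]
 [0.594  0.358  0.1448]] [0.56757815 0.38000057 0.14476461] tool [0.56630938 0.3777342  0.09336461]
```

Call:
{"api": "servo_tool", "payload": {"steps": [[[0.02,0.15,-0.15],[0.001,-0.0016,0],-1],[[0.02,0.15,-0.35],[0.001,-0.0016,0],-1],[[0.02,0.15,-0.55],[0.001,-0.0016,0],-1],[[0.02,0.15,-0.7],[0.001,-0.0016,0],-1],[[0.02,0.15,-0.8],[0.001,-0.0016,0],-1],[[0.02,0.15,-0.85],[0.001,-0.0016,0],-1],[[0.02,0.15,-0.85],[0.001,-0.0016,0],-1]]}}

```text
t: 7.8
tool_pos: [0.5684, 0.3908, 0.0083]
tcp_rot: [-1.587, 1.57, -2.651]
force: [0.0, 0.7, -2.7]
opening: 0.0232
```

```bash
python3 st.py
```

```text
t 7.8 pos [0.5684 0.3908 0.0083] xtool [-0.001 -0.    -1.   ] jaw 29.04 open 0.0232 F [ 0.   0.7 -2.7] q [0.52 0.5  1.26 0.   1.39 0.01]
```

Call:
{"api": "servo_tool", "payload": {"steps": [[[0,0.015,-0.07],[0,0,0],-1],[[0,0.015,-0.15],[0,0,0],-1],[[0,0.015,-0.2],[0,0,0],-1],[[0,0.015,-0.22],[0,0,0],-1],[[0,0.015,-0.22],[0,0,0],-1]]}}

```text
t: 8.3
tool_pos: [0.5684, 0.3923, -0.0139]
tcp_rot: [-1.567, 1.57, -2.631]
force: [0.9, -0.2, -2.6]
opening: 0.0235
```

```bash
python3 st.py
```

```text
t 8.3 pos [ 0.5684  0.3923 -0.0139] xtool [-0.001 -0.001 -1.   ] jaw 29.04 open 0.0235 F [ 0.9 -0.2 -2.6] q [0.52 0.52 1.27 0.   1.35 0.02]
```

Call:
{"api": "servo_tool", "payload": {"steps": [[[0,0,-0.01],[0,0,0],-1],[[0,0,-0.01],[0,0,0],-1],[[0,0,-0.01],[0,0,0],0.0],[[0,0,-0.01],[0,0,0],0.0],[[0,0,-0.01],[0,0,0],0.0],[[0,0,0.1],[0,0,0],0.0],[[0,0,0.4],[0,0,0],0.0],[[0,0,0.7],[0,0,0],0.0]]}}

```text
t: 9.1
tool_pos: [0.5679, 0.392, 0.0567]
tcp_rot: [-1.555, 1.568, -2.619]
force: [0.2, 0.2, 0.8]
opening: 0.0427
```

Call:
{"api": "servo_tool", "payload": {"steps": [[[0,0,0.3],[0,0,0],0.0],[[0,0,0.6],[0,0,0],0.0],[[-0.1,-0.4,0.6],[0,0,0],0.2],[[-0.1,-0.8,0.6],[0,0,0],0.2],[[-0.1,-0.8,0.6],[0,0,0],0.2]]}}

```text
t: 9.6
tool_pos: [0.5584, 0.3079, 0.1185]
tcp_rot: [-0.72, 1.568, -1.789]
force: [-0.4, -0.6, 0.2]
opening: 0.051
```

```bash
python3 st.py; python3 wr.py e
```

```text
t 9.6 pos [0.5584 0.3079 0.1185] xtool [-0.001 -0.003 -1.   ] jaw 28.8 open 0.051 F [-0.4 -0.6  0.2] q [ 0.42  0.31  1.28 -0.    1.55 -0.09]
```

View pics/w_e.png

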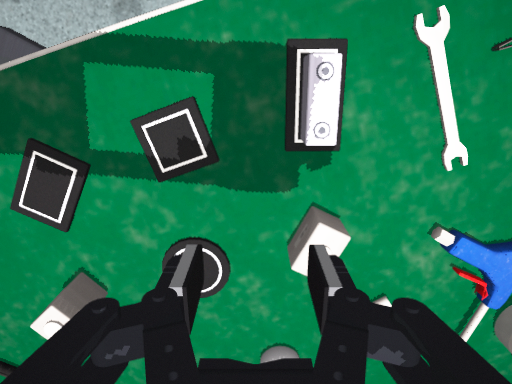

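Call:
{"api": "servo_tool", "payload": {"steps": [[[0.3,-0.1,0],[0,0,-0.04],0.3],[[0.5,-0.2,0],[0,0,-0.08],0.3],[[0.74,-0.23,0],[0,0,-0.12],0.3],[[0.74,-0.23,0],[0,0,-0.153],0.3],[[0.74,-0.23,0],[0,0,-0.153],0.3]]}}

```text
t: 10.15
tool_pos: [0.6329, 0.2879, 0.1181]
tcp_rot: [-1.793, 1.569, 2.942]
force: [-0.1, 0.6, -0.6]
opening: 0.0556
```

```bash
python3 - <<'E'
from fit2 import *
s,c=pickle.load(open("w_e.pkl","rb"))
print(fit(c,"bar",(.568,.392),.037,s=s,thr=170))
print(fit(c,"pad_square",(.481,.303),.007,s=s))
print(fit(c,"pad_oblong",(.3957,.209),.007,s=s))
E
python3 st.py; python3 wr.py f oblong_punch
```

```text
(array([0.5688, 0.3957], dtype=float32), array([0.0235, 0.0689], dtype=float32), np.float32(119.1))
(array([0.4813, 0.306 ], dtype=float32), array([0.0443, 0.0446], dtype=float32), np.float32(48.5))
(array([0.3962, 0.2107], dtype=float32), array([0.0415, 0.0596], dtype=float32), np.float32(92.5))
t 10.15 pos [0.6329 0.2879 0.1181] xtool [-0.001  0.    -1.   ] jaw 1.34 open 0.0556 F [-0.1  0.6 -0.6] q [0.35 0.44 1.11 0.   1.59 0.32]
oblong_punch [0.6345 0.2857] [0.017  0.0175] 90.0
```

View pics/w_f.png

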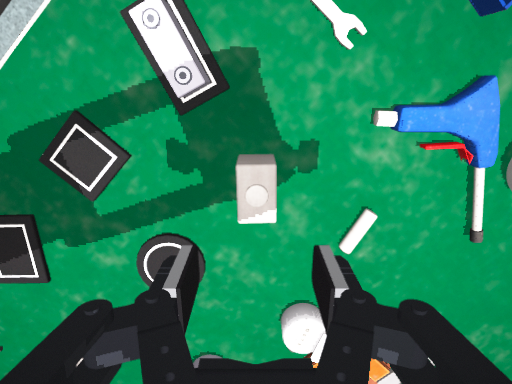

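Call:
{"api": "servo_tool", "payload": {"steps": [[[0.015,-0.028,-0.25],[0,0,0],0.3],[[0.015,-0.028,-0.5],[0,0,0],0.3],[[0.015,-0.028,-0.75],[0,0,0],0.3],[[0.015,-0.028,-0.9],[0,0,0],0.3],[[0.015,-0.028,-0.9],[0,0,0],0.3],[[0.015,-0.028,-0.9],[0,0,0],0.3]]}}

```text
t: 10.8
tool_pos: [0.6341, 0.2858, 0.029]
tcp_rot: [-2.459, 1.57, 2.281]
force: [0.9, 0.9, 0.2]
opening: 0.0555
```

```bash
python3 st.py
```

```text
t 10.8 pos [0.6341 0.2858 0.029 ] xtool [-0.     0.001 -1.   ] jaw 1.55 open 0.0555 F [0.9 0.9 0.2] q [0.34 0.49 1.22 0.   1.43 0.31]
```

Call:
{"api": "servo_tool", "payload": {"steps": [[[0,-0.005,-0.15],[0,0,0],0.3],[[0,-0.005,-0.3],[0,0,0],0.3],[[0,-0.005,-0.42],[0,0,0],0.3],[[0,-0.005,-0.47],[0,0,0],0.3],[[0,-0.005,-0.47],[0,0,0],0.3]]}}

```text
t: 11.3
tool_pos: [0.6329, 0.2848, -0.0201]
tcp_rot: [-1.434, 1.567, -2.978]
force: [-0.4, -1.0, 0.2]
opening: 0.0556
```

Call:
{"api": "servo_tool", "payload": {"steps": [[[0,0,0],[0,0,0],-1],[[0,0,0],[0,0,0],-1],[[0,0,0],[0,0,0],-1],[[0,0,0],[0,0,0],-1],[[0,0,0],[0,0,0],-1]], "force": 70}}

```text
t: 11.8
tool_pos: [0.6333, 0.2849, -0.0197]
tcp_rot: [-1.472, 1.568, -3.016]
force: [0.6, 0.8, 0.2]
opening: 0.0314
```

```bash
python3 st.py
```

```text
t 11.8 pos [ 0.6333  0.2849 -0.0197] xtool [-0.003 -0.    -1.   ] jaw 1.54 open 0.0314 F [0.6 0.8 0.2] q [0.34 0.54 1.26 0.   1.35 0.31]
```

Call:
{"api": "servo_tool", "payload": {"steps": [[[0,0,0.2],[0,0,0],-1],[[0,0,0.5],[0,0,0],-1],[[0,0,0.8],[0,0,0],-1],[[-0.2,0,0.9],[0,0,0],-1],[[-0.2,0,0.9],[0,0,0],-1]]}}

```text
t: 12.3
tool_pos: [0.6125, 0.2857, 0.0726]
tcp_rot: [-2.293, 1.569, 2.447]
force: [-0.2, -0.2, -4.6]
opening: 0.0314
```

Call:
{"api": "servo_tool", "payload": {"steps": [[[-0.4,-0.12,0],[0,0,0],-1],[[-0.8,-0.25,0],[0,0,0],-1],[[-1,-0.32,0],[0,0,0.004],-1],[[-1,-0.32,0],[0,0,0.004],-1]]}}

```text
t: 12.7
tool_pos: [0.5085, 0.2524, 0.0701]
tcp_rot: [-1.44, 1.563, -2.97]
force: [0.1, 0.4, -3.0]
opening: 0.0315
```

Call:
{"api": "servo_tool", "payload": {"steps": [[[-0.4,-0.12,0],[0,0,0],-1],[[-0.8,-0.25,0],[0,0,0],-1],[[-1,-0.35,0],[0,0,0],-1],[[-1,-0.35,0],[0,0,0],-1]]}}

```text
t: 13.1
tool_pos: [0.4058, 0.2163, 0.0685]
tcp_rot: [-1.352, 1.559, -2.881]
force: [-0.0, -0.1, -4.0]
opening: 0.0313
```

```bash
python3 st.py
```

```text
t 13.1 pos [0.4058 0.2163 0.0685] xtool [-0.011 -0.003 -1.   ] jaw 2.36 open 0.0313 F [-0.  -0.1 -4. ] q [ 0.37 -0.03  1.78  0.    1.41  0.32]
```

Call:
{"api": "servo_tool", "payload": {"steps": [[[-0.095,-0.068,-0.1],[0.001,-0.0035,0],-1],[[-0.095,-0.068,-0.25],[0.001,-0.0035,0],-1],[[-0.095,-0.068,-0.45],[0.001,-0.0035,0],-1],[[-0.095,-0.068,-0.6],[0.001,-0.0035,0],-1],[[-0.095,-0.068,-0.65],[0.001,-0.0035,0],-1],[[-0.095,-0.068,-0.65],[0.001,-0.0035,0],-1]]}}

```text
t: 13.7
tool_pos: [0.3964, 0.2094, 0.0025]
tcp_rot: [-1.34, 1.569, -2.87]
force: [0.3, -0.3, -4.2]
opening: 0.0316
```

```bash
python3 st.py;python3 wr.py g pad_oblong
```

```text
t 13.7 pos [0.3964 0.2094 0.0025] xtool [-0.002 -0.001 -1.   ] jaw 2.35 open 0.0316 F [ 0.3 -0.3 -4.2] q [0.36 0.   1.88 0.   1.26 0.32]
pad_oblong [0.3982 0.1968] [0.068  0.0885] 90.0
```

View pics/w_g.png

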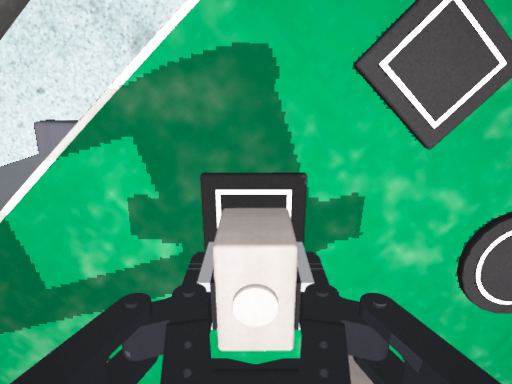

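Call:
{"api": "servo_tool", "payload": {"steps": [[[0,0,-0.06],[0,0,0],-1],[[0,0,-0.12],[0,0,0],-1],[[0,0,-0.15],[0,0,0],-1],[[0,0,-0.155],[0,0,0],-1],[[0,0,-0.155],[0,0,0],-1]]}}

```text
t: 14.25
tool_pos: [0.3969, 0.2096, -0.0121]
tcp_rot: [-1.899, 1.57, 2.854]
force: [1.3, -0.0, -3.5]
opening: 0.0315
```

```bash
python3 st.py
```

```text
t 14.25 pos [ 0.3969  0.2096 -0.0121] xtool [-0.  0. -1.] jaw 2.35 open 0.0315 F [ 1.3 -0.  -3.5] q [0.36 0.02 1.9  0.   1.22 0.32]
```

Call:
{"api": "servo_tool", "payload": {"steps": [[[-0.005,0,-0.01],[0,0,0],-1],[[-0.005,0,-0.01],[0,0,0],-1],[[-0.005,0,-0.01],[0,0,0],0.2],[[-0.005,0,-0.01],[0,0,0],0.2],[[-0.005,0,-0.01],[0,0,0],0.2],[[-0.005,0,0.1],[0,0,0],0.2],[[-0.005,0,0.4],[0,0,0],0.2],[[-0.005,0,0.7],[0,0,0],0.2]]}}

```text
t: 15.05
tool_pos: [0.396, 0.2095, 0.0589]
tcp_rot: [-1.431, 1.569, -2.961]
force: [1.2, 0.5, 0.2]
opening: 0.0511
```

Call:
{"api": "servo_tool", "payload": {"steps": [[[0,0,0.3],[0,0,0],0.3],[[0.2,-0.3,0.5],[0,0,-0.04],0.3],[[0.4,-0.6,0.6],[0,0,-0.08],0.3],[[0.66,-0.97,0.6],[0,0,-0.115],0.3],[[0.66,-0.97,0.6],[0,0,-0.115],0.3],[[0.66,-0.97,0.6],[0,0,-0.115],0.3]]}}

```text
t: 15.65
tool_pos: [0.4623, 0.1118, 0.1196]
tcp_rot: [-1.889, 1.57, 2.502]
force: [0.0, 1.0, 0.7]
opening: 0.0554
```

```bash
python3 st.py;python3 wr.py h square_punch
```

```text
t 15.65 pos [0.4623 0.1118 0.1196] xtool [-0.001  0.001 -1.   ] jaw -18.44 open 0.0554 F [0.  1.  0.7] q [ 0.12 -0.04  1.68  0.    1.5   0.44]
square_punch [0.4625 0.1164] [0.0318 0.0321] 161.6
```

View pics/w_h.png

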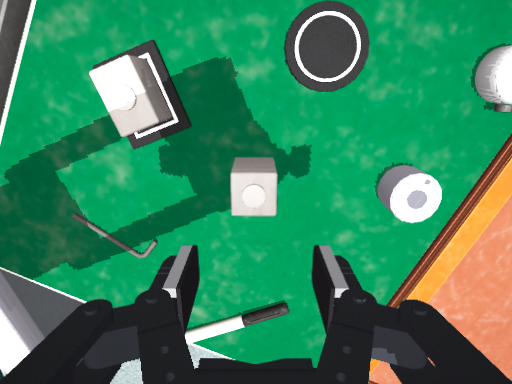

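Call:
{"api": "servo_tool", "payload": {"steps": [[[0,0.02,-0.2],[0,0,0],0.3],[[0,0.02,-0.45],[0,0,0],0.3],[[0,0.02,-0.65],[0,0,0],0.3],[[0,0.02,-0.75],[0,0,0],0.3],[[0,0.02,-0.8],[0,0,0],0.3],[[0,0.02,-0.8],[0,0,0],0.3]]}}

```text
t: 16.3
tool_pos: [0.4613, 0.1151, 0.0392]
tcp_rot: [-1.619, 1.568, 2.775]
force: [0.4, 0.7, -0.1]
opening: 0.0555
```

```bash
python3 st.py
```

```text
t 16.3 pos [0.4613 0.1151 0.0392] xtool [-0.002  0.001 -1.   ] jaw -18.28 open 0.0555 F [ 0.4  0.7 -0.1] q [0.12 0.02 1.78 0.   1.34 0.44]
```

Call:
{"api": "servo_tool", "payload": {"steps": [[[0.01,-0.015,-0.15],[0,-0.001,0],0.3],[[0.01,-0.015,-0.3],[0,-0.001,0],0.3],[[0.01,-0.015,-0.42],[0,-0.001,0],0.3],[[0.01,-0.015,-0.49],[0,-0.001,0],0.3],[[0.01,-0.015,-0.49],[0,-0.001,0],0.3]]}}

```text
t: 16.8
tool_pos: [0.4618, 0.1136, -0.0104]
tcp_rot: [-2.127, 1.57, 2.267]
force: [-0.6, 0.6, 0.0]
opening: 0.0557
```

Call:
{"api": "servo_tool", "payload": {"steps": [[[0,0,0],[0,0,0],-1],[[0,0,0],[0,0,0],-1],[[0,0,0],[0,0,0],-1],[[0,0,0],[0,0,0],-1],[[0,0,0],[0,0,0],-1]]}}

```text
t: 17.3
tool_pos: [0.4624, 0.1138, -0.0096]
tcp_rot: [2.722, 1.569, 0.832]
force: [-1.0, -0.6, 4.0]
opening: 0.0348
```

```bash
python3 st.py
```

```text
t 17.3 pos [ 0.4624  0.1138 -0.0096] xtool [ 0.001  0.001 -1.   ] jaw -18.27 open 0.0348 F [-1.  -0.6  4. ] q [0.12 0.08 1.83 0.   1.23 0.44]
```

Call:
{"api": "servo_tool", "payload": {"steps": [[[0,0,0.2],[0,0,0],-1],[[0,0,0.5],[0,0,0],-1],[[0,0,0.8],[0,0,0],-1],[[0,0,0.9],[0,0,0],-1],[[0,0,0.9],[0,0,0],-1]]}}

```text
t: 17.8
tool_pos: [0.463, 0.1138, 0.0809]
tcp_rot: [2.276, 1.568, 0.386]
force: [0.1, 0.1, -6.1]
opening: 0.0339
```

Call:
{"api": "servo_tool", "payload": {"steps": [[[0.04,0.4,0],[0,0,-0.03],-1],[[0.08,0.8,0],[0,0,-0.06],-1],[[0.1,1,0],[0,0,-0.09],-1],[[0.1,1,0],[0,0,-0.09],-1]]}}

```text
t: 18.2
tool_pos: [0.4711, 0.2158, 0.0774]
tcp_rot: [-0.943, 1.568, -3.113]
force: [0.2, -0.8, -5.4]
opening: 0.0341
```

Call:
{"api": "servo_tool", "payload": {"steps": [[[0.04,0.3,0],[0,0,-0.02],-1],[[0.08,0.6,0],[0,0,-0.035],-1],[[0.08,0.86,0],[0,0,-0.035],-1],[[0.08,0.86,0],[0,0,-0.035],-1],[[0.08,0.86,0],[0,0,-0.035],-1]]}}

```text
t: 18.7
tool_pos: [0.4777, 0.3007, 0.0747]
tcp_rot: [-0.412, 1.564, -2.691]
force: [0.5, -0.7, -6.2]
opening: 0.0342
```

```bash
python3 st.py
```

```text
t 18.7 pos [0.4777 0.3007 0.0747] xtool [-0.006 -0.003 -1.   ] jaw -40.55 open 0.0342 F [ 0.5 -0.7 -6.2] q [0.46 0.19 1.53 0.   1.43 1.17]
```

Call:
{"api": "servo_tool", "payload": {"steps": [[[0.034,0.03,-0.1],[0.001,-0.002,-0.005],-1],[[0.034,0.03,-0.25],[0.001,-0.002,-0.005],-1],[[0.034,0.03,-0.45],[0.001,-0.002,-0.005],-1],[[0.034,0.03,-0.58],[0.001,-0.002,-0.005],-1],[[0.034,0.03,-0.62],[0.001,-0.002,-0.005],-1],[[0.034,0.03,-0.62],[0.001,-0.002,-0.005],-1]]}}

```text
t: 19.3
tool_pos: [0.4803, 0.3029, 0.0113]
tcp_rot: [-0.403, 1.568, -2.698]
force: [0.0, -0.1, -5.7]
opening: 0.0344
```

```bash
python3 st.py;python3 wr.py i
```

```text
t 19.3 pos [0.4803 0.3029 0.0113] xtool [-0.003 -0.001 -1.   ] jaw -41.48 open 0.0344 F [ 0.  -0.1 -5.7] q [0.46 0.25 1.59 0.   1.31 1.19]
```

View pics/w_i.png

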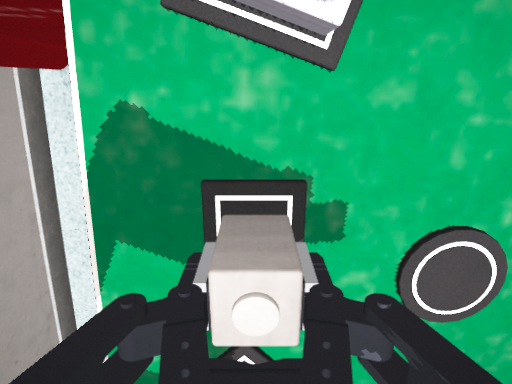

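Call:
{"api": "servo_tool", "payload": {"steps": [[[0.005,0.005,-0.05],[0,0,0],-1],[[0.005,0.005,-0.1],[0,0,0],-1],[[0.005,0.005,-0.14],[0,0,0],-1],[[0.005,0.005,-0.145],[0,0,0],-1],[[0.005,0.005,-0.145],[0,0,0],-1]]}}

```text
t: 19.85
tool_pos: [0.4816, 0.3039, -0.0021]
tcp_rot: [-0.558, 1.57, -2.853]
force: [0.4, -0.1, -6.1]
opening: 0.0344
```

```bash
python3 st.py
```

```text
t 19.85 pos [ 0.4816  0.3039 -0.0021] xtool [-0.001 -0.    -1.   ] jaw -41.47 open 0.0344 F [ 0.4 -0.1 -6.1] q [0.46 0.26 1.6  0.   1.28 1.19]
```

Call:
{"api": "servo_tool", "payload": {"steps": [[[0,0,-0.013],[0,0,0],-1],[[0,0,-0.013],[0,0,0],-1],[[0,0,-0.013],[0,0,0],0.2],[[0,0,-0.013],[0,0,0],0.2],[[0,0,-0.013],[0,0,0],0.2],[[0,0,0.1],[0,0,0],0.2],[[0,0,0.4],[0,0,0],0.2],[[0,0,0.7],[0,0,0],0.2]]}}

```text
t: 20.65
tool_pos: [0.4813, 0.3037, 0.0689]
tcp_rot: [-0.469, 1.569, -2.764]
force: [0.3, -0.5, 0.6]
opening: 0.0515
```

Call:
{"api": "servo_tool", "payload": {"steps": [[[0,0,0.3],[0,0,0],0.3],[[0.1,-0.3,0.5],[0,0,0.04],0.5],[[0.3,-0.7,0.5],[0,0,0.08],0.6],[[0.5,-1,0.5],[0,0,0.12],0.6],[[0.5,-1,0.5],[0,0,0.15],0.6]]}}

```text
t: 21.15
tool_pos: [0.5339, 0.2, 0.1206]
tcp_rot: [1.029, 1.567, -0.795]
force: [-0.7, 0.4, 0.4]
opening: 0.0684
```

Call:
{"api": "servo_tool", "payload": {"steps": [[[0.25,-0.5,0],[0,0,0.04],0.6],[[0.5,-1,0],[0,0,0.08],0.6],[[0.5,-1,0],[0,0,0.1],0.6],[[0.5,-1,0],[0,0,0.1],0.6]]}}

```text
t: 21.55
tool_pos: [0.5852, 0.0974, 0.1217]
tcp_rot: [1.098, 1.565, -0.416]
force: [0.8, -0.5, 0.6]
opening: 0.0687
```

```bash
python3 st.py;python3 wr.py j round_die
```

```text
t 21.55 pos [0.5852 0.0974 0.1217] xtool [ 0.005 -0.002 -1.   ] jaw 3.27 open 0.0687 F [ 0.8 -0.5  0.6] q [ 0.07  0.21  1.4  -0.    1.52  0.01]
round_die [0.5877 0.0612] [0.0405 0.0425] 0.0
```

View pics/w_j.png

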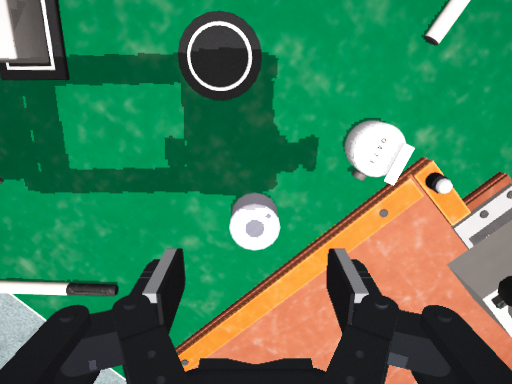

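Call:
{"api": "servo_tool", "payload": {"steps": [[[0.02,-0.3,0],[0.001,0.002,-0.018],0.6],[[0.02,-0.38,-0.15],[0.001,0.002,-0.018],0.6],[[0.02,-0.38,-0.4],[0.001,0.002,-0.018],0.6],[[0.02,-0.38,-0.65],[0.001,0.002,-0.018],0.6],[[0.02,-0.38,-0.8],[0.001,0.002,-0.018],0.6],[[0.02,-0.38,-0.8],[0.001,0.002,-0.018],0.6],[[0.02,-0.38,-0.8],[0.001,0.002,-0.018],0.6]]}}

```text
t: 22.3
tool_pos: [0.5864, 0.0619, 0.0417]
tcp_rot: [-2.382, 1.568, 2.332]
force: [0.4, 0.0, 0.2]
opening: 0.0683
```

```bash
python3 st.py;python3 wr.py k round_die
```

```text
t 22.3 pos [0.5864 0.0619 0.0417] xtool [-0.002  0.002 -1.   ] jaw 0.12 open 0.0683 F [0.4 0.  0.2] q [0.01 0.26 1.5  0.   1.38 0.01]
round_die [0.5878 0.0626] [0.0416 0.0418] 126.9
```

View pics/w_k.png

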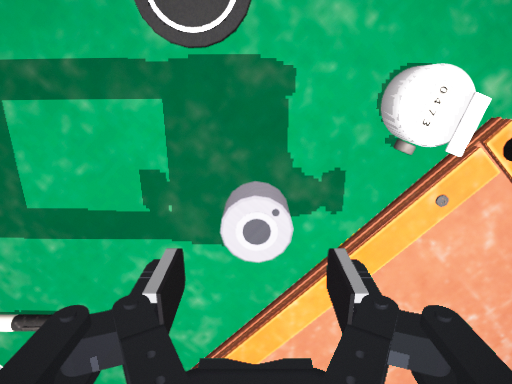

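Run:
```python
from px import *
s,c=pickle.load(open("w_k.pkl","rb"));W=cloud(c,s)
for u,v in((330,250),(345,240),(360,230),(372,222),(300,280),(400,205),(420,190),(430,105)): print(u,v,W[v,u].round(3))
```

```text
330 250 [0.621 0.074 0.077]
345 240 [0.651 0.041 0.002]
360 230 [0.66  0.049 0.004]
372 222 [0.667 0.056 0.006]
300 280 [0.62  0.01  0.005]
400 205 [0.681 0.071 0.012]
420 190 [0.691 0.082 0.014]
430 105 [0.682 0.135 0.027]
```

Call:
{"api": "servo_tool", "payload": {"steps": [[[0.01,-0.017,-0.15],[-0.0005,-0.0005,0],0.6],[[0.01,-0.017,-0.3],[-0.0005,-0.0005,0],0.6],[[0.01,-0.017,-0.45],[-0.0005,-0.0005,0],0.6],[[0.01,-0.017,-0.57],[-0.0005,-0.0005,0],0.6],[[0.01,-0.017,-0.63],[-0.0005,-0.0005,0],0.6],[[0.01,-0.017,-0.63],[-0.0005,-0.0005,0],0.6],[[0.01,-0.017,-0.63],[-0.0005,-0.0005,0],0.6]]}}

```text
t: 23.05
tool_pos: [0.5885, 0.06, -0.0202]
tcp_rot: [1.937, 1.569, 0.368]
force: [-0.3, 1.0, -0.0]
opening: 0.0686
```

```bash
python3 st.py
```

```text
t 23.05 pos [ 0.5885  0.06   -0.0202] xtool [ 0.002  0.001 -1.   ] jaw 0.1 open 0.0686 F [-0.3  1.  -0. ] q [0.01 0.33 1.56 0.   1.25 0.  ]
```

Call:
{"api": "servo_tool", "payload": {"steps": [[[-0.005,0,-0.01],[0,0,0],-1],[[-0.005,0,-0.01],[0,0,0],-1],[[-0.005,0,-0.01],[0,0,0],-1],[[-0.005,0,-0.01],[0,0,0],-1],[[-0.005,0,-0.01],[0,0,0],-1],[[-0.005,0,-0.01],[0,0,0],-1]]}}

```text
t: 23.65
tool_pos: [0.5889, 0.06, -0.02]
tcp_rot: [1.726, 1.567, 0.157]
force: [0.1, -0.3, 5.3]
opening: 0.0423
```

```bash
python3 st.py
```

```text
t 23.65 pos [ 0.5889  0.06   -0.02  ] xtool [ 0.004  0.001 -1.   ] jaw 0.1 open 0.0423 F [ 0.1 -0.3  5.3] q [0.01 0.33 1.56 0.   1.25 0.  ]
```

Call:
{"api": "servo_tool", "payload": {"steps": [[[0,0,0.15],[0,0.001,0],-1],[[0,0,0.4],[0,0.001,0],-1],[[0,0,0.65],[0,0.001,0],-1],[[0,0.1,0.7],[0,0.001,0],-1],[[-0.1,0.37,0.7],[0,0.001,0],-1],[[-0.1,0.37,0.7],[0,0.001,0],-1]]}}

```text
t: 24.25
tool_pos: [0.5766, 0.1004, 0.0481]
tcp_rot: [-2.32, 1.567, 2.397]
force: [-0.1, 0.0, -2.2]
opening: 0.0423
```

Call:
{"api": "servo_tool", "payload": {"steps": [[[-0.1,0.4,0],[0,0,0],-1],[[-0.2,0.8,0],[0,0,0],-1],[[-0.26,0.97,0],[0,0,0],-1],[[-0.26,0.97,0],[0,0,0],-1],[[-0.26,0.97,0],[0,0,0],-1]]}}

```text
t: 24.75
tool_pos: [0.5497, 0.1973, 0.0464]
tcp_rot: [-1.84, 1.565, 2.878]
force: [-0.2, -0.5, -2.7]
opening: 0.0422
```

```bash
python3 st.py;python3 wr.py l
```

```text
t 24.75 pos [0.5497 0.1973 0.0464] xtool [-0.005  0.001 -1.   ] jaw 0.34 open 0.0422 F [-0.2 -0.5 -2.7] q [0.25 0.25 1.51 0.   1.38 0.24]
```

View pics/w_l.png

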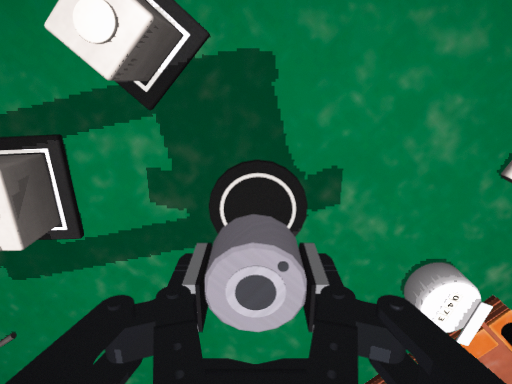

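Call:
{"api": "servo_tool", "payload": {"steps": [[[0.015,0,-0.1],[0,-0.0015,0],-1],[[0.015,0,-0.25],[0,-0.0015,0],-1],[[0.015,0,-0.4],[0,-0.0015,0],-1],[[0.015,0,-0.48],[0,-0.0015,0],-1],[[0.015,0,-0.53],[0,-0.0015,0],-1],[[0.015,0,-0.56],[0,-0.0015,0],-1],[[0.015,0,-0.58],[0,-0.0015,0],-1],[[0.015,0,-0.58],[0,-0.0015,0],-1]]}}

```text
t: 25.6
tool_pos: [0.5519, 0.1968, -0.011]
tcp_rot: [2.934, 1.569, 1.368]
force: [0.1, 1.4, -1.8]
opening: 0.0424
```

```bash
python3 st.py
```

```text
t 25.6 pos [ 0.5519  0.1968 -0.011 ] xtool [ 0.     0.002 -1.   ] jaw 0.28 open 0.0424 F [ 0.1  1.4 -1.8] q [0.24 0.31 1.57 0.   1.27 0.24]
```

Call:
{"api": "servo_tool", "payload": {"steps": [[[0,0,-0.015],[0,0,0],-1],[[0,0,-0.022],[0,0,0],-1],[[0,0,-0.022],[0,0,0],-1],[[0,0,-0.022],[0,0,0],0.5],[[0,0,-0.022],[0,0,0],0.5],[[0,0,-0.022],[0,0,0],0.5],[[0,0,0.2],[0,0,0],0.5],[[0,0,0.5],[0,0,0],0.5]]}}

```text
t: 26.4
tool_pos: [0.5502, 0.1964, 0.0376]
tcp_rot: [-1.729, 1.567, 2.988]
force: [0.8, -1.1, 0.4]
opening: 0.064
```

Call:
{"api": "servo_tool", "payload": {"steps": [[[0,0,0.3],[0,0,0],0.5],[[0,0,0.6],[0,0,0],0.5],[[0,-0.3,1],[0,0,0],0.5],[[-0.2,-0.6,1],[0,0,0],0.5],[[-0.5,-1,1],[0,0,0],0.5],[[-0.5,-1,1],[0,0,0],0.5]]}}

```text
t: 27.0
tool_pos: [0.4967, 0.0929, 0.1371]
tcp_rot: [-1.367, 1.563, -2.937]
force: [0.1, 0.5, 0.4]
opening: 0.064
```

Call:
{"api": "servo_tool", "payload": {"steps": [[[-0.2,-0.4,0.3],[0,0,0],0.5],[[-0.5,-0.8,0.6],[0,0,0],0.5],[[-0.7,-1,1],[0,0,0],0.5],[[-0.7,-1,1],[0,0,0],0.5]]}}

```text
t: 27.4
tool_pos: [0.4274, -0.0088, 0.2424]
tcp_rot: [0.448, 1.567, -1.124]
force: [0.7, -0.2, 0.2]
opening: 0.0642
```

```bash
python3 st.py
python3 - <<'E'
from fit2 import *
from rig import status,eyes
s=status.state();cs={n:eyes.capture(n) for n in("scene","side","wrist")};pickle.dump((s,cs),open("end.pkl","wb"))
its=[("oblong",(.396,.2095),.047),("square",(.481,.304),.062),("bar",(.568,.393),.037),("die",(.5515,.197),.039)]
for n,c in cs.items():
    ss=s if n=="wrist" else None
    for nm,xy,z in its:
        try: print(n,nm,*fit(c,nm,xy,z,s=ss,thr=180))
        except Exception as e: print(n,nm,e)
    t=[np.hstack([crop(c,xy,zz,.06,.0006,ss) for zz in (z,.007)]) for nm,xy,z in its]
    cv2.imwrite(f"pics/end_{n}.png",np.vstack([np.hstack(t[:2]),np.hstack(t[2:])])[:,:,::-1])
cv2.imwrite("pics/end_s.png",cs["scene"]["frame"][:,:,::-1])
E
```

```text
t 27.4 pos [ 0.4274 -0.0088  0.2424] xtool [ 0.002 -0.003 -1.   ] jaw -0.11 open 0.0642 F [ 0.7 -0.2  0.2] q [-0.15 -0.19  1.57 -0.    1.76 -0.15]
scene oblong [0.4158 0.1859] [0.0397 0.057 ] 92.4
scene square [0.4832 0.3031] [0.0357 0.0375] 139.1
scene bar [0.5694 0.3915] [0.025  0.0695] 118.7
scene die [0.5578 0.1864] [0.051  0.0671] 116.6
side oblong [0.397  0.2084] [0.0317 0.052 ] 94.1
side square [0.4823 0.3029] [0.0358 0.0364] 48.6
side bar [0.5685 0.3919] [0.0247 0.0679] 119.1
side die [0.552  0.1973] [0.042  0.0445] 90.0
wrist oblong max() iterable argument is empty
wrist square max() iterable argument is empty
wrist bar max() iterable argument is empty
wrist die max() iterable argument is empty
```

View pics/end_s.png

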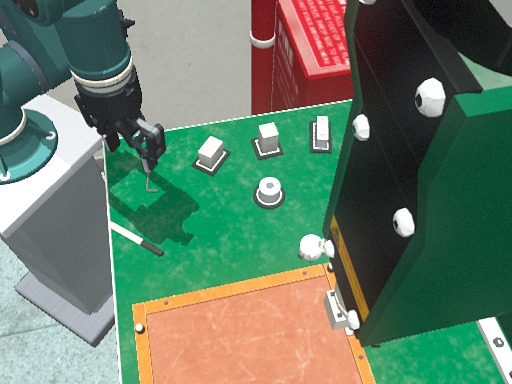

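View pics/end_scene.png

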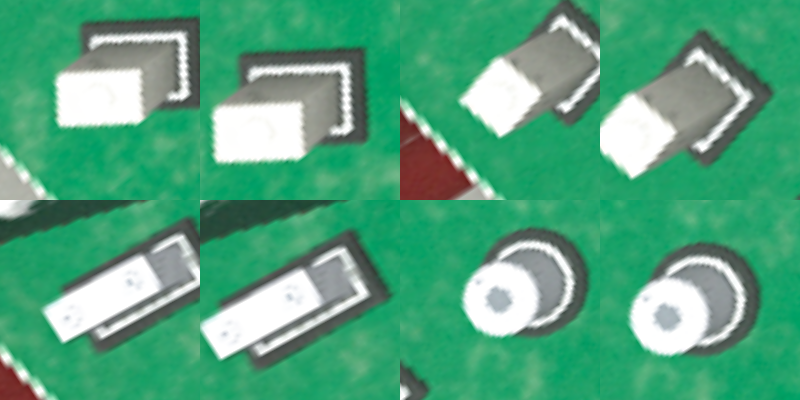

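Run:
```python
from fit2 import *
s,cs=pickle.load(open("end.pkl","rb"))
for nm,xy,z in [("oblong",(.396,.2095),.047),("square",(.481,.304),.062),("bar",(.568,.393),.037),("die",(.5515,.197),.039)]:
    for n in("scene","side"): print(n,nm,*fit(cs[n],nm,xy,z,thr=215))
W=cloud(cs["scene"])
for u,v in((211,148),(268,130),(320,122),(269,184)): print(W[v-1:v+2,u-1:u+2].reshape(-1,3).mean(0).round(4))
import cv2
cv2.imwrite("pics/end_side_full.png",cv2.resize(cs["side"]["frame"][120:290,150:380],None,fx=3,fy=3)[:,:,::-1])
d=pickle.load(open("c0.pkl","rb"))
for n,b in (("scene",(105,215,170,260)),("scene",(295,230,330,262))):
    x0,y0,x1,y1=b;print(np.abs(cs[n]["frame"][y0:y1,x0:x1].astype(int)-d[n]["frame"][y0:y1,x0:x1]).mean())
```

```text
scene oblong [0.3976 0.2099] [0.0312 0.0499] 92.5
side oblong [0.3969 0.2079] [0.0304 0.049 ] 94.0
scene square [0.483  0.3035] [0.0344 0.036 ] 139.2
side square [0.4824 0.3025] [0.0337 0.0342] 49.2
scene bar [0.5691 0.3916] [0.0235 0.0681] 118.4
side bar [0.5686 0.3916] [0.0235 0.0659] 119.2
scene die [0.5528 0.1965] [0.0425 0.043 ] 90.0
side die [0.5523 0.197 ] [0.0395 0.04  ] 90.0
[0.4028 0.2064 0.0485]
[0.4844 0.3012 0.0641]
[0.5578 0.4031 0.0367]
[0.5501 0.1988 0.0401]
14.13037037037037
2.0898809523809523
```

View pics/end_side_full.png

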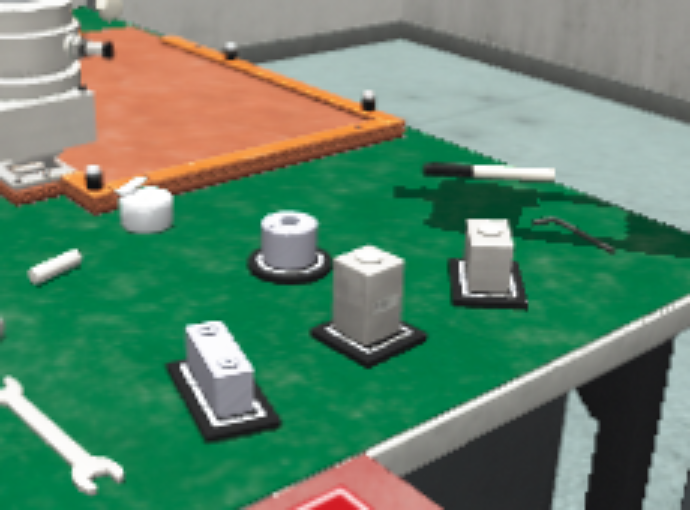

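```bash
python3 -c "
from rig import job
print(job.finish_job())"
```

```text
the job is handed in; nothing more can be done
None
```

The oblong punch, square punch, round die and stop bar each stand upright and released on their own pads. I handed the job in at about 27.5 s with the arm lifted clear; no verdict was reported.

**Placement:** Fixed-camera fits put every tool within about 2.5 mm of its pad's centre and within about 2° of its outline. The top heights fit tools resting on the 7 mm pads, to within 2 mm.

**Bystanders:** The tally counter and the marker pen look unmoved in before-and-after pictures. The arm's shadow near the pen changes the picture there, so I judged the pen by eye.

**Disagreements:**
- **Fingertip position:** The fingertips are about 28 mm behind the reported TCP when shut (32 mm at 55 mm opening), not 17 mm ahead of it as the text says. My first close, on the stop bar, therefore shut on air above it without touching it. I measured the offset in the wrist pictures and allowed for it in every later grasp.
- **Camera spread:** The cameras differed by up to about 5 mm in y (the two fixed ones by up to 3.5 mm), so I used in-between values.
- **Failed fits:** In the final check the wrist camera found no tools, and the first scene-camera fits of the oblong punch and the die were bad. I refitted both scene views with a higher threshold, and they then agreed with the side camera.

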